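# Click the retainer home and close the packing case

## Robot

A 6-joint arm with a two-finger parallel gripper is mounted at the origin on a cart in front of the work surface, level with it; the furniture and walls round the work are solid. World frame = base frame: x ahead of the robot, y to its left, z up, the work surface at z = 0. Lengths are in m, angles in degrees, forces in N, time in s.
With the tool pointing down it reaches from about 0.4 to 0.825 m from the base axis. Payload 7 kg.
Tool frame: the origin (TCP) lies on the centre line of the jaws, within the pads' length; the fingertips stand 8 mm ahead of it and the grasp point (between the pads) lies 11 mm behind it; z points along the fingers, y is the line along which they close (so a half turn about z gives the same grasp; the last joint's range is limited). The gripper opens to 88 mm and grips with 3 to 60 N. Pads are 19 mm wide; open, the fingers measure 130 mm over their backs; the gripper's body (78 mm by 193 mm) begins 47 mm behind the grasp point.
Start: joints at [-55.628, 20.546, 0.682, 0, -70.136, -16.507], TCP at [0.207, -0.642, 0.235] pointing down, gripper open.
Joint ranges: [-176.03, 176.03], [-82.01, 121.73], [-58.28, 71.71], [-173.87, 95.51], [-174.79, -0.11], [-173.66, 173.66]. Speed limits (degrees/s): [136.94, 136.94, 172.46, 180, 180, 180].

## Interface

Orientations are given as [roll, pitch, yaw] about the fixed x, y, z axes, in that order (R = Rz(yaw) Ry(pitch) Rx(roll)).
In Python, from plant import r gives the robot as it stands.
- The arm moves only by the tool carry_out, never from a script. Its argument "targets" is a list of rows, each a list of 6 numbers: the shift along the tool's x, y, z scaled (see below), then the turn, a rotation vector about the tool's x, y, z scaled (see below). A call has 1 to 5 rows; each row shifts and turns the commanded pose from where the row before left it, along the tool's axes as they then stand; what a row does not reach is not made up. The controller multiplies each number of a shift by 0.5 m and each number of a turn by 60 degrees. A row lasts 1/8 s, in which the tool goes at most 62.5 mm and 10.7 degrees, less where a joint would pass 70% of its speed; a pose out of reach is approached as far as the arm can. A call with a number of a shift or a turn outside -1 to 1 is refused whole. A call with a gripper value outside its range is refused whole. "hand" is the opening, from 0 (shut) to 1 (fully open), set as the call begins (left out, the last holds). The fingers move at their own pace and stop on an object; "squeeze" is the grip in N (left out, the last holds). Time passes only in rows, so rows that do not move let the fingers close. It gives the time, the measured TCP pose, the force, the opening and the grip force at its end, in the units of the state.
- r.get_state(): the state, without advancing time (a new reading comes with each control period).
- r.capture(name): name is "side" or "top"; returns the picture (420x560x3 uint8, red, green, blue); there is no depth.
- r.camera_info(name): a dict with "K" (3x3 intrinsics, pixels), "eye" and "attitude" of the camera in the world. Camera axes: x right, y down, z forward; pixel columns grow to the right and rows downward; lengths in m; the calibration is good to about 2 mm. A picture is of the moment at which its call begins. camera_info takes no time and is no camera call.
- r.close_job(): hands the job in; it is judged then, once.
The state is a dict: "time_s": time; "joints": joint angles; "qd": joint speeds; "joint_torque": joint torques, N m; "tcp_pos": TCP position; "eef_rot": TCP orientation; "contact_force": force on the tool from outside, world axes, zero at the start; "moment": the same for the moment, N m; "gripper_width": finger opening in m; "gripper_force": force on a finger pad.
Only numpy, scipy, OpenCV 4.12 (cv2) and the standard library are available. Lean on these libraries where they do the work, as an engineer would, in place of code of your own. Each camera call takes 0.05 s, during which the arm holds its last target. There are 200 camera calls.

## Task

Get the plywood packing case ready to ship. Push the sliding retainer board along the case towards the carton until you feel the hidden spring catch click in and hold it, and let go of it: the catch is clamped at a different place each time, and the board must rest in it, neither short of it nor forced past it. Then fold the short flap down flat, and after it the long flap down flat over it, leaving the things round the case where they are.

Things in the scene. Friction and masses are not known exactly. Their poses are not given: they have to be found in the camera images.
- case: Open plywood case fixed on the desk mat, its underside 2.5 mm above the table, outer 140 (own x) x 230 (own y) x 60 mm high, walls and floor 6 mm. Origin: centre of its underside; own z up. Inside its +x wall a closed aluminium channel, 50 mm high, hides the catch; free inside: x -64 to +37 mm, y -109 to +109 mm. The retainer slides to own +y; flaps at both y ends.
- retainer (a joint): Retainer, m slid to case +y: 0 = board centre at case y -45 mm; starts 0 to 0.012, travel ends 0.088. Friction 1.2 N. The catch, not visible, is at 0.045 to 0.075. In the last 20 mm before it the push climbs to 8-10 N, then the board jumps some 6 mm ahead into it and the push falls to nothing. Seated it resists: some 20 N forces it past (then pinch its rib and draw it back).
- push_face (a point): Point on the retainer board's rear (-y) face, mid width, 39 mm above the table; push here to case +y. Upright wooden board 98 (case x) x 10 mm, top 49 mm above the table, with a rib 40 x 18 mm on it up to 59 mm, which overhangs this face by 4 mm. At joint 0 there are 59 mm between this face and the -y end wall.
- catch (a joint): Spring plunger of the hidden catch, m pressed in: 0 while the board has not reached it, rises to 0.007 as the board's cam rides over it drops to about 0.0025 and stays there when the board is seated; reads 0.0085 if the board has been forced past.
- short_flap (a joint): Short flap, plywood 138 mm wide, 100 mm long, 3 mm thick, hinged along the case's -y end. Value in rad: 0 = closed flat over the case, 1.57 = upright, starts leaning outwards at 2.05 to 2.3; end of travel 2.6. Its stiff hinge stays where it is left; about 1 N at the free edge moves it.
- short_flap_hinge (a point): Middle of the short flap's hinge line, at the case's y = -115 mm, 64 mm above the table, at mid thickness of the flap.
- short_flap_edge (a point): Middle of the short flap's free edge, 100 mm from its hinge.
- long_flap (a joint): Long flap, 138 mm wide, 125 mm long, 3 mm thick, hinged along the case's +y end. 0 = closed flat (its end then lies over the short flap's), 1.57 = upright, starts leaning outwards at 2.05 to 2.3; end of travel 2.6. Stiff hinge like the short flap's.
- long_flap_hinge (a point): Middle of the long flap's hinge line, at the case's y = +115 mm, 67.5 mm above the table, at mid thickness.
- long_flap_edge (a point): Middle of the long flap's free edge, 125 mm from its hinge.
- carton: Loose carton 60 x 60 x 48 mm standing on the case floor at its +y end, from case y +47 mm on; origin under its centre.
- tape: Roll of tape lying on the table beyond the case's -y end, near the open short flap, 48 mm across, 15 mm high; origin under its centre. Leave alone.
- pad: Closed ink pad tin, 77 x 54 x 16 mm, on the mat at the case's +y end below the open long flap; origin under its centre. Leave alone.
- phone: Dark phone lying flat to the robot's right, 77 x 152 x 9 mm; origin under its centre. Leave alone.
- bottle: Ink bottle standing to the robot's left, 44 mm across, 62 mm high; origin under its centre. Leave alone.

How it is judged (in metres and radians):
On the way, in this order (a step that is already met when the one before it is completed fails the run):
1. the retainer rests in the catch and is let go, before either flap is closed (value of joint catch between 0.0012 and 0.004 m and value of joint retainer above 0.035 m and velocity of joint retainer between -0.005 and 0.005 m/s and contact force between each of the arm, the fingers and retainer below 0.3 N and value of joint each of short_flap, long_flap above 0.8 rad), for 0.3 s.
2. the short flap is down flat while the long flap is still open (value of joint short_flap below 0.12 rad and value of joint long_flap above 0.6 rad), for 0.2 s.
At the end, for the whole second after the job is handed in: The retainer rests untouched in the catch (plunger pressed in between 1.2 and 4 mm, board pushed on by more than 35 mm), and both flaps lie closed to within 0.12 rad and at rest (value of joint catch between 0.0012 and 0.004 m and value of joint retainer above 0.035 m and velocity of joint retainer between -0.005 and 0.005 m/s and contact force between each of the arm, the fingers and retainer below 0.3 N and value of joint each of short_flap, long_flap below 0.12 rad and velocity of joint each of short_flap, long_flap below 0.05 rad/s).
It fails at once if the tape, the ink pad, the phone or the ink bottle is moved more than 40 mm (distance of any of tape, pad, phone, bottle from where it was at the start of the episode above 0.04 m).
It also fails if it takes over 72 s, if anything falls off the work surface, if the arm or the gripper's body presses on something with over 40 N, if the wrist force passes 120 N, or if a joint passes its speed limit or range.

## Working session

There is one attempt and no reset: what is moved stays moved. The work goes in short steps, Python scripts to look and compute and a tool call to move; the robot and the scene stay as the last step left them, time stands still between calls to the robot, and variables do not carry over. Pictures are saved under pics/ and viewed, at most 10 in all, crops included, and the job is handed in when it is done.

Besides the shell and the picture viewer there is one more tool, called as name(argument=value, ...), one argument or row to a line, values as JSON. carry_out: Moves the arm, as the interface text tells. Its arguments: {"type":"object","properties":{"targets":{"type":"array","items":{"type":"array","items":{"type":"number","minimum":-1,"maximum":1}}},"hand":{"type":"number"},"squeeze":{"type":"number"}},"required":["targets"]}

```bash
ls; mkdir -p pics; python3 - <<'E'
from plant import r
import cv2
print(r.get_state())
for n in("side","top"):
    cv2.imwrite(f"pics/{n}0.png",r.capture(n)[:,:,::-1]); print(n,r.camera_info(n))
E
```

```text
pics
{'time_s': 0.0, 'joints': array([-5.56313739e+01,  2.05909389e+01,  6.33556596e-01, -2.15471836e-02,
       -7.01350644e+01, -1.65061928e+01]), 'qd': array([ 0.07840698, -0.08742813,  0.06896622, -0.07649448, -0.03683391,
        0.1074106 ]), 'joint_torque': array([ 1.33079542e-03, -5.82723355e+01,  2.93060428e+01,  6.99736252e+00,
        6.99873941e-03, -1.46209027e-04]), 'tcp_pos': array([ 0.20687321, -0.64201463,  0.23362213]), 'eef_rot': array([ 1.79905607e+02, -6.84768691e-03, -1.62144899e+02]), 'contact_force': array([-0.18553669,  0.71094424,  0.00779061]), 'moment': array([ 0.00826105,  0.04910467, -0.01487609]), 'gripper_force': 0.0, 'gripper_width': 0.08779228817889335}
side {'K': array([[466.59711602,   0.        , 273.15505237],
       [  0.        , 466.59711602, 198.82339078],
       [  0.        ,   0.        ,   1.        ]]), 'eye': array([0.11419194, 1.13516204, 0.94266972]), 'attitude': array([-127.9565954 ,   -0.75556634, -158.93349206])}
top {'K': array([[473.09176993,   0.        , 270.01514291],
       [  0.        , 473.09176993, 211.93415337],
       [  0.        ,   0.        ,   1.        ]]), 'eye': array([0.34917059, 0.06684302, 1.26605187]), 'attitude': array([-172.16300179,    0.6568527 ,  -91.23090794])}
```

View pics/side0.png

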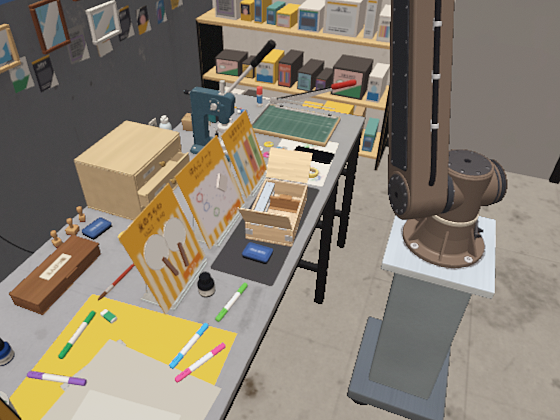

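View pics/top0.png

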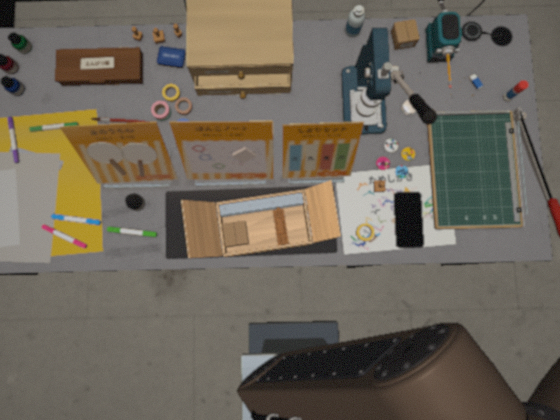

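The top view shows the case at about (262,222): carton at (235,233), retainer at (281,226), aluminium channel on the far side, long flap on the left, short flap on the right. The side view shows it at about (275,200). I'll enlarge both.

```bash
python3 - <<'E'
import cv2
a=cv2.imread("pics/top0.png")[170:270,160:350]; a=cv2.convertScaleAbs(cv2.resize(a,None,fx=4.2,fy=4.2,interpolation=3),alpha=1.5)
b=cv2.imread("pics/side0.png")[140:270,200:350]; b=cv2.resize(b,None,fx=4.5,fy=4.5,interpolation=3)
cv2.imwrite("pics/t1.png",a);cv2.imwrite("pics/s1.png",b);print(a.shape,b.shape)
E
```

```text
(420, 798, 3) (585, 675, 3)
```

View pics/t1.png

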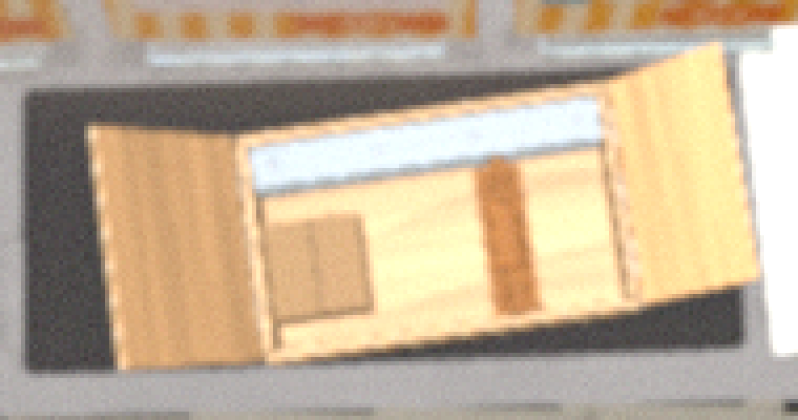

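View pics/s1.png

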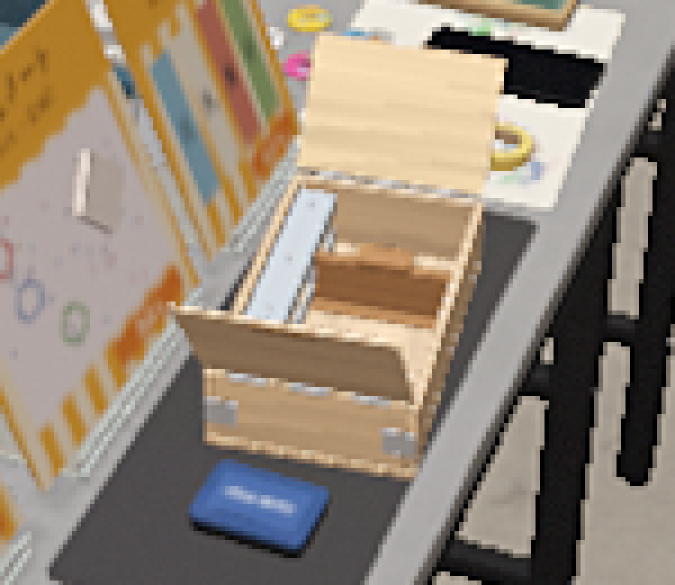

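```bash
cat > h.py <<'E'
import numpy as np
from scipy.spatial.transform import Rotation as R
from plant import r
C={n:r.camera_info(n) for n in("side","top")}
def ray(n,u,v):
    c=C[n]; d=R.from_euler('xyz',c['attitude'],degrees=True).as_matrix()@np.linalg.inv(c['K'])@[u,v,1]
    return c['eye'],d/np.linalg.norm(d)
def on(n,p,z):
    e,d=ray(n,*p); return e+d*(z-e[2])/d[2]
def tri(pt,ps):
    A=0;b=0;L=[ray('top',*pt),ray('side',*ps)]
    for e,d in L:
        M=np.eye(3)-np.outer(d,d);A=A+M;b=b+M@e
    x=np.linalg.solve(A,b); return x,max(np.linalg.norm(np.cross(x-e,d)) for e,d in L)
T=lambda u,v:(160+u/4.2,170+v/4.2)
S=lambda u,v:(200+u/4.5,140+v/4.5)
E
python3 - <<'E'
from h import *
np.set_printoptions(precision=4,suppress=True)
pts={'LHfar':((238,135),(205,372)),'LHnear':((266,363),(420,405)),'LEfar':((90,126),(175,305)),'LEnear':((120,370),(402,345)),
'SHfar':((606,85),(302,172)),'SHnear':((637,307),(480,195)),'SEfar':((720,42),(318,32)),'SEnear':((760,281),(507,62))}
P={}
for k,(a,b) in pts.items():
    x,e=tri(T(*a),S(*b));P[k]=x;print(k,x,e, on('top',T(*a),.066))
d=lambda a,b:np.linalg.norm(P[a]-P[b])
for a,b in [('LHfar','LHnear'),('LEfar','LEnear'),('SHfar','SHnear'),('SEfar','SEnear'),('LHfar','SHfar'),('LHnear','SHnear'),('LHfar','LEfar'),('SHfar','SEfar'),('LHnear','LEnear'),('SHnear','SEnear')]:print(a,b,d(a,b))
for n,q in dict(rib_or_board=[(478,162),(520,157),(540,312),(497,315)]).items():
    for p in q: print(on('top',T(*p),.049))
im=r.capture('top'); 
import cv2
h=cv2.cvtColor(im,cv2.COLOR_RGB2HSV)
# retainer mask in crop
c=h[170:270,160:350].astype(int)
m=((c[...,1]>130)&(c[...,0]<16)&(c[...,2]<160)).astype(np.uint8)
n,l,s,ce=cv2.connectedComponentsWithStats(m)
for i in range(1,n):
    if s[i,4]>60: print(s[i],ce[i],cv2.minAreaRect(np.argwhere(l==i)[:,::-1].astype(np.float32)))
E
```

```text
LHfar [0.5426 0.2136 0.0642] 0.0009041314337261735 [0.5432 0.2137 0.066 ]
LHnear [0.403  0.1972 0.0688] 0.0005562737086674864 [0.4037 0.1976 0.066 ]
LEfar [0.5302 0.2821 0.175 ] 0.0024037116943435087 [0.5509 0.3045 0.066 ]
LEnear [0.3954 0.2657 0.1739] 0.0013797721601342434 [0.4014 0.2857 0.066 ]
SHfar [ 0.5672 -0.0129  0.0649] 0.0020234800740584376 [ 0.569  -0.0124  0.066 ]
SHnear [ 0.4335 -0.026   0.0715] 0.0014951606242342315 [ 0.4325 -0.0268  0.066 ]
SEfar [ 0.5775 -0.0734  0.1455] 0.0004092135987509396 [ 0.5941 -0.0832  0.066 ]
SEnear [ 0.4402 -0.0908  0.1427] 7.658956119930997e-05 [ 0.4465 -0.1016  0.066 ]
LHfar LHnear 0.14060773979266844
LEfar LEnear 0.13583721767652315
SHfar SHnear 0.13442846677801085
SEfar SEnear 0.13843026005860143
LHfar SHfar 0.2278935059029419
LHnear SHnear 0.22530294071353976
LHfar LEfar 0.13087647858019058
SHfar SEfar 0.10119859960126176
LHnear LEnear 0.12573780892150188
SHnear SEnear 0.09649944500200747
[0.5256 0.0671 0.049 ]
[0.5281 0.0411 0.049 ]
[0.4319 0.0313 0.049 ]
[0.4306 0.0577 0.049 ]
[156   0  31   6 143] [170.7832   2.6573] ((171.0, 2.5), (5.0, 30.0), 90.0)
[87  3 19  5 64] [96.9688  5.2344] ((96.0, 5.0), (4.0, 18.0), 90.0)
[114  39  14  35 312] [120.1667  56.3974] ((120.09535217285156, 56.135704040527344), (34.8105583190918, 9.34544849395752), 81.46923065185547)
```

```bash
cat >> h.py <<'E'
c=np.array([.4866,.093,0]); yaw=7.
Rc=R.from_euler('z',yaw,degrees=True).as_matrix()
W=lambda x,y,z: c*[1,1,0]+Rc@[x,y,0]+[0,0,z]   # case xy, world z
own=lambda p:np.r_[(Rc.T@(np.array(p)-c))[:2],p[2]]
def plan(p0,e0,p1,e1,n):
    A=R.from_euler('xyz',e0,degrees=True);B=R.from_euler('xyz',e1,degrees=True);rv=(A.inv()*B).as_rotvec()/n
    for i in range(n):
        Ri=A*R.from_rotvec(rv*i)
        print(np.round(np.r_[Ri.inv().apply((np.array(p1)-p0)/n)/.5,np.degrees(rv)/60],4).tolist())
E
python3 - <<'E'
from h import *
np.set_printoptions(precision=3,suppress=True)
for p in [(150,62),(440,62),(540,50),(770,42)]: print('lip',on('top',T(*p),0),own(on('top',T(*p),0)))
for p in [(195,285),(45,485),(300,140)]: print('side lip z0',on('side',S(*p),0))
s=r.get_state();print(W(-.0135,-.082,.2))
plan(s['tcp_pos'],s['eef_rot'],W(-.0135,-.082,.21),[180,0,-83],14)
E
```

```text
lip [0.603 0.279 0.   ] [0.138 0.17  0.   ]
lip [0.599 0.09  0.   ] [ 0.111 -0.016  0.   ]
lip [0.605 0.025 0.   ] [ 0.109 -0.082  0.   ]
lip [ 0.607 -0.124  0.   ] [ 0.093 -0.23   0.   ]
side lip z0 [0.618 0.061 0.   ]
side lip z0 [0.623 0.286 0.   ]
side lip z0 [ 0.616 -0.138  0.   ]
[0.483 0.01  0.2  ]
[-0.0661, 0.0766, 0.0035, 0.0001, 0.0, -0.0942]
[-0.0734, 0.0697, 0.0035, 0.0001, 0.0, -0.0942]
[-0.0799, 0.0621, 0.0035, 0.0001, 0.0, -0.0942]
[-0.0856, 0.0539, 0.0035, 0.0001, 0.0, -0.0942]
[-0.0905, 0.0452, 0.0035, 0.0001, 0.0, -0.0942]
[-0.0945, 0.0361, 0.0034, 0.0001, 0.0, -0.0942]
[-0.0976, 0.0266, 0.0034, 0.0001, 0.0, -0.0942]
[-0.0998, 0.0169, 0.0034, 0.0001, 0.0, -0.0942]
[-0.1009, 0.007, 0.0034, 0.0001, 0.0, -0.0942]
[-0.1011, -0.003, 0.0034, 0.0001, 0.0, -0.0942]
[-0.1003, -0.0129, 0.0034, 0.0001, 0.0, -0.0942]
[-0.0986, -0.0228, 0.0034, 0.0001, 0.0, -0.0942]
[-0.0959, -0.0324, 0.0034, 0.0001, 0.0, -0.0942]
[-0.0922, -0.0416, 0.0034, 0.0001, 0.0, -0.0942]
```

carry_out(
  targets=[
    [-0.066,0.077,0,0,0,-0.094],
    [-0.073,0.07,0,0,0,-0.094],
    [-0.08,0.062,0,0,0,-0.094],
    [-0.086,0.054,0,0,0,-0.094],
    [-0.09,0.045,0,0,0,-0.094],
  ],
  hand=0,
)

```text
time_s: 0.78
tcp_pos: [0.3059, -0.4079, 0.2344]
eef_rot: [180.0, 0.0, -133.8]
contact_force: [1.7, 1.1, 0.4]
gripper_width: 0.0432
gripper_force: 0.0
```

carry_out(
  targets=[
    [-0.094,0.036,0,0,0,-0.094],
    [-0.098,0.027,0,0,0,-0.094],
    [-0.1,0.017,0,0,0,-0.094],
    [-0.101,0.007,0,0,0,-0.094],
    [-0.101,-0.003,0,0,0,-0.094],
  ],
)

```text
time_s: 1.4
tcp_pos: [0.4047, -0.175, 0.2347]
eef_rot: [-180.0, 0.0, -105.5]
contact_force: [0.9, -1.7, -0.0]
gripper_width: 0.0001
gripper_force: 0.0
```

carry_out(
  targets=[
    [-0.1,-0.013,0,0,0,-0.094],
    [-0.099,-0.023,0,0,0,-0.094],
    [-0.096,-0.032,0,0,0,-0.094],
    [-0.092,-0.042,0,0,0,-0.094],
    [0,0,0,0,0,0],
  ],
)

```text
time_s: 2.02
tcp_pos: [0.4849, 0.0121, 0.2342]
eef_rot: [180.0, -0.0, -82.9]
contact_force: [-1.0, -0.5, 0.2]
gripper_width: 0.0003
gripper_force: 0.0
```

```bash
python3 - <<'E'
from h import *
s=r.get_state();print(s['time_s'],s['tcp_pos'],s['eef_rot'],s['contact_force'],own(s['tcp_pos']))
plan(s['tcp_pos'],s['eef_rot'],W(-.0135,-.083,.046),[180,0,-83],4)
E
```

```text
2.025 [0.4849242  0.01214695 0.23415872] [ 1.79975810e+02 -2.43992398e-03 -8.29186304e+01] [-0.99055837 -0.47990509  0.19997566] [-0.01151682 -0.08004615  0.23415872]
[0.0015, 0.001, 0.0941, 0.0001, -0.0, 0.0003]
[0.0015, 0.001, 0.0941, 0.0001, -0.0, 0.0003]
[0.0015, 0.001, 0.0941, 0.0001, -0.0, 0.0003]
[0.0015, 0.001, 0.0941, 0.0001, -0.0, 0.0003]
```

carry_out(
  targets=[
    [0.002,0.001,0.094,0,0,0],
    [0.002,0.001,0.094,0,0,0],
    [0.002,0.001,0.094,0,0,0],
    [0,0,0.06,0,0,0],
    [0,0,0.034,0,0,0],
  ],
)

```text
time_s: 2.65
tcp_pos: [0.4816, 0.0054, 0.0449]
eef_rot: [179.8, -0.0, -83.2]
contact_force: [0.5, 0.1, 0.1]
gripper_width: 0.0007
gripper_force: 0.0
```

carry_out(
  targets=[
    [0,0,0,0,0,0],
    [-0.01,0,0,0,0,0],
    [-0.01,0,0,0,0,0],
    [-0.01,0,0,0,0,0],
  ],
)

```text
time_s: 3.15
tcp_pos: [0.4814, 0.0219, 0.0473]
eef_rot: [-179.9, 0.0, -83.2]
contact_force: [0.1, -0.8, 0.5]
gripper_width: 0.0006
gripper_force: 0.0
```

carry_out(
  targets=[
    [-0.008,0,0,0,0,0],
    [-0.008,0,0,0,0,0],
    [-0.008,0,0,0,0,0],
    [0,0,0,0,0,0],
  ],
)

```text
time_s: 3.65
tcp_pos: [0.4796, 0.0335, 0.0465]
eef_rot: [180.0, 0.0, -83.2]
contact_force: [0.4, -0.7, 0.7]
gripper_width: 0.0006
gripper_force: 0.0
```

carry_out(
  targets=[
    [-0.008,0,0,0,0,0],
    [-0.008,0,0,0,0,0],
    [0,0,0,0,0,0],
    [0,0,0,0,0,0],
  ],
)

```text
time_s: 4.15
tcp_pos: [0.4787, 0.0413, 0.0465]
eef_rot: [-180.0, 0.0, -83.2]
contact_force: [0.3, -0.8, 0.1]
gripper_width: 0.0005
gripper_force: 0.0
```

carry_out(
  targets=[
    [-0.008,0,0,0,0,0],
    [-0.004,0,0,0,0,0],
    [0,0,0,0,0,0],
  ],
)

```text
time_s: 4.53
tcp_pos: [0.4779, 0.0473, 0.0466]
eef_rot: [-180.0, 0.0, -83.2]
contact_force: [-0.2, 0.6, -0.5]
gripper_width: 0.0008
gripper_force: 0.0
```

```bash
python3 - <<'E'
from h import *
import cv2
a=r.capture('top')[170:270,160:350,::-1]; b=r.capture('side')[140:270,200:350,::-1]
a=cv2.convertScaleAbs(cv2.resize(a,None,fx=4.2,fy=4.2,interpolation=3),alpha=1.5); b=cv2.resize(b,None,fx=3,fy=3,interpolation=3)
o=np.zeros((420,798+450,3),np.uint8);o[:,:798]=a;o[:390,798:]=b
cv2.imwrite('pics/j2.png',cv2.resize(o[:, 180:],None,fx=.74,fy=.74,interpolation=cv2.INTER_AREA))
E
```

```text
(no output)
```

View pics/j2.png

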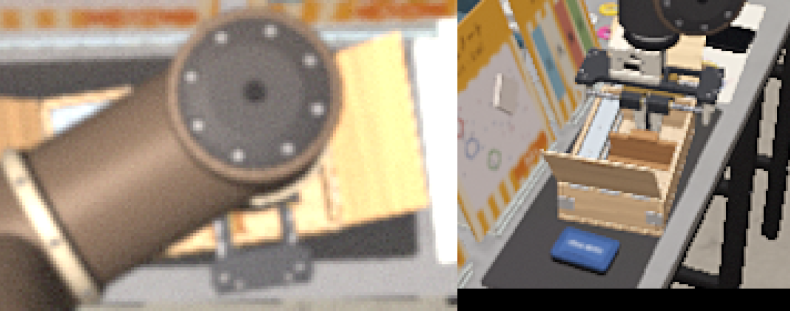

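The side view (right) shows the closed fingers directly behind the rib at about (645,118). I'll keep pushing and watch the force.

carry_out(
  targets=[
    [-0.008,0,0,0,0,0],
    [-0.004,0,0,0,0,0],
    [0,0,0,0,0,0],
  ],
)

```text
time_s: 5.0
tcp_pos: [0.4773, 0.0533, 0.0466]
eef_rot: [-180.0, 0.0, -83.2]
contact_force: [0.3, -0.4, 0.1]
gripper_width: 0.0001
gripper_force: 0.0
```

carry_out(
  targets=[
    [-0.008,0,0,0,0,0],
    [-0.004,0,0,0,0,0],
    [0,0,0,0,0,0],
  ],
)

```text
time_s: 5.38
tcp_pos: [0.4765, 0.0593, 0.0466]
eef_rot: [-180.0, 0.0, -83.2]
contact_force: [-0.1, 0.3, -0.4]
gripper_width: -0.0
gripper_force: 0.0
```

carry_out(
  targets=[
    [-0.006,0,0,0,0,0],
    [0,0,0,0,0,0],
    [0,0,0,0,0,0],
  ],
)

```text
time_s: 5.75
tcp_pos: [0.4761, 0.0619, 0.0465]
eef_rot: [180.0, -0.0, -83.2]
contact_force: [1.2, -3.0, 0.4]
gripper_width: 0.0001
gripper_force: 1.6
```

carry_out(
  targets=[
    [-0.005,0,0,0,0,0],
    [0,0,0,0,0,0],
  ],
)

```text
time_s: 6.0
tcp_pos: [0.4758, 0.0641, 0.0465]
eef_rot: [180.0, -0.0, -83.2]
contact_force: [2.4, -5.4, 0.2]
gripper_width: 0.0005
gripper_force: 2.8
```

carry_out(
  targets=[
    [-0.005,0,0,0,0,0],
    [0,0,0,0,0,0],
  ],
)

```text
time_s: 6.25
tcp_pos: [0.4755, 0.0664, 0.0466]
eef_rot: [180.0, -0.1, -83.2]
contact_force: [2.5, -6.8, 0.0]
gripper_width: 0.0005
gripper_force: 3.6
```

carry_out(
  targets=[
    [-0.005,0,0,0,0,0],
    [0,0,0,0,0,0],
  ],
)

```text
time_s: 6.5
tcp_pos: [0.4752, 0.0686, 0.0465]
eef_rot: [180.0, -0.1, -83.2]
contact_force: [2.9, -9.0, 0.1]
gripper_width: 0.0007
gripper_force: 4.4
```

carry_out(
  targets=[
    [-0.004,0,0,0,0,0],
    [0,0,0,0,0,0],
  ],
)

```text
time_s: 6.75
tcp_pos: [0.4749, 0.0712, 0.0465]
eef_rot: [180.0, -0.0, -83.2]
contact_force: [-0.6, -3.8, 0.0]
gripper_width: 0.0004
gripper_force: 1.6
```

carry_out(
  targets=[
    [0,0,0,0,0,0],
  ],
)

```text
time_s: 6.88
tcp_pos: [0.4749, 0.0714, 0.0465]
eef_rot: [180.0, 0.0, -83.2]
contact_force: [-0.1, -2.9, -0.6]
gripper_width: 0.0004
gripper_force: 1.3
```

carry_out(
  targets=[
    [-0.002,0,0,0,0,0],
    [0,0,0,0,0,0],
  ],
)

```text
time_s: 7.12
tcp_pos: [0.4752, 0.0729, 0.0466]
eef_rot: [-180.0, 0.0, -83.2]
contact_force: [-0.2, -0.2, -0.7]
gripper_width: 0.0005
gripper_force: 0.0
```

carry_out(
  targets=[
    [0.02,0,0,0,0,0],
    [0,0,-0.1,0,0,0],
    [0,0,-0.12,0,0,0],
    [0,0,-0.12,0,0,0],
    [0,0,0,0,0,0],
  ],
)

```text
time_s: 7.75
tcp_pos: [0.4788, 0.0632, 0.2218]
eef_rot: [-179.5, 0.2, -83.1]
contact_force: [-0.0, 0.3, -1.2]
gripper_width: 0.0005
gripper_force: 0.0
```

```bash
python3 - <<'E'
from h import *
import cv2
s=r.get_state();print(own(s['tcp_pos']),s['eef_rot'])
h=cv2.cvtColor(r.capture('top'),cv2.COLOR_RGB2HSV)
b=r.capture('side')[140:270,200:350,::-1]
cv2.imwrite('pics/s3.png',cv2.resize(b,None,fx=4.5,fy=4.5,interpolation=3))
plan(s['tcp_pos'],s['eef_rot'],W(-.02,-.22,.215),[180,0,-83],3)
E
```

```text
[-0.01135603 -0.02860975  0.22175966] [-1.79455626e+02  1.77380084e-01 -8.31451475e+01]
[0.1276, 0.0055, 0.0041, -0.003, 0.001, -0.0008]
[0.1276, 0.0056, 0.0042, -0.003, 0.001, -0.0008]
[0.1276, 0.0057, 0.0044, -0.003, 0.001, -0.0008]
```

View pics/s3.png

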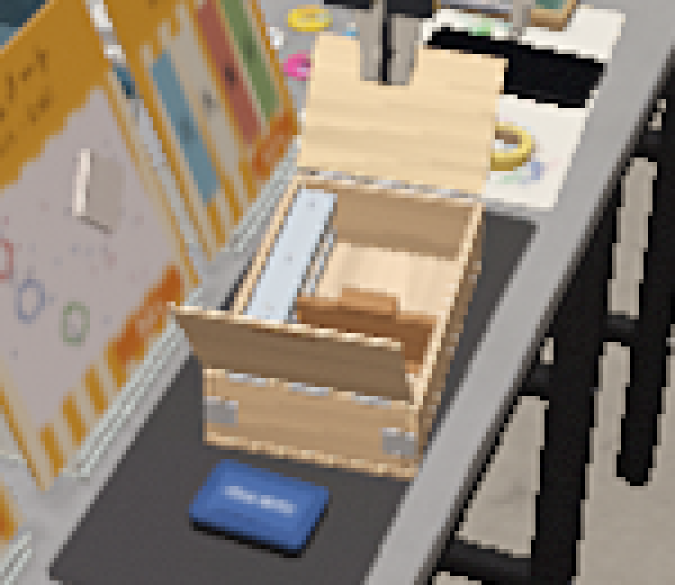

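The board has moved well towards the carton. Its rib top is now at crop pixels (342,291)–(398,298); it started at about (360,247)–(412,254).

```bash
python3 - <<'E'
from h import *
for p in [(342,291),(398,298),(360,247),(412,254)]: print(own(on('side',S(*p),.059)))
E
```

```text
[0.00609411 0.00370138 0.059     ]
[-0.03201219  0.00126544  0.059     ]
[ 0.00567426 -0.04684766  0.059     ]
[-0.0308028  -0.04844483  0.059     ]
```

carry_out(
  targets=[
    [0.11,0.006,0.004,0,0,0],
    [0.11,0.006,0.004,0,0,0],
    [0.11,0.006,0.004,0,0,0],
    [0.053,0,0,0,0,0],
    [0,0,0,0,0,0],
  ],
)

```text
time_s: 8.48
tcp_pos: [0.4889, -0.1306, 0.2085]
eef_rot: [179.8, 0.0, -83.4]
contact_force: [-0.1, -0.2, -0.7]
gripper_width: 0.0005
gripper_force: 0.0
```

carry_out(
  targets=[
    [0,0,0.08,0,0,0],
    [0,0,0.09,0,0,0],
    [-0.044,0,0,0,0,0],
    [-0.03,0,0,0,0,0],
    [0,0,0,0,0,0],
  ],
)

```text
time_s: 9.1
tcp_pos: [0.4857, -0.0909, 0.1257]
eef_rot: [-180.0, 0.0, -83.1]
contact_force: [0.2, 0.4, -0.1]
gripper_width: 0.0005
gripper_force: 0.0
```

carry_out(
  targets=[
    [-0.03,0,-0.004,0,0,0],
    [-0.03,0,-0.008,0,0,0],
    [-0.03,0,-0.014,0,0,0],
    [-0.03,0,-0.014,0,0,0],
    [0,0,0,0,0,0],
  ],
)

```text
time_s: 9.72
tcp_pos: [0.4789, -0.031, 0.1465]
eef_rot: [-179.9, 0.0, -83.1]
contact_force: [0.6, -0.4, 0.4]
gripper_width: 0.0004
gripper_force: 0.0
```

```bash
python3 - <<'E'
from h import *
s=r.get_state();p=own(s['tcp_pos']);print(p,s['contact_force'])
for th in (85,70,55,40,25,12,4,0):
    t=np.radians(th); print(th,-.115+.072*np.cos(t)-.0015*np.sin(t)-.0095+.002, .064+.072*np.sin(t)+.0015+.008)
E
```

```text
[-0.02277145 -0.12213704  0.14650345] [ 0.57220536 -0.4130884   0.44712863]
85 -0.11771907856930623 0.14522601826260567
70 -0.0992840886117307 0.14115786869658542
55 -0.08243122464915816 0.1324789471888074
40 -0.0683089815099634 0.11978070789743084
25 -0.05787976672597226 0.10392851484533036
12 -0.052385240283392635 0.08846964173887867
4 -0.05078002309190886 0.07852246610957703
0 -0.05050000000000001 0.07350000000000001
```

carry_out(
  targets=[
    [-0.032,0,0.007,0,0,0],
    [-0.032,0,0.012,0,0,0],
    [-0.03,0,0.02,0,0,0],
    [-0.022,0,0.026,0,0,0],
    [-0.014,0,0.024,0,0,0],
  ],
)

```text
time_s: 10.35
tcp_pos: [0.4704, 0.0329, 0.0999]
eef_rot: [180.0, -0.0, -83.1]
contact_force: [-0.6, -0.8, 1.3]
gripper_width: 0.0004
gripper_force: 0.5
```

carry_out(
  targets=[
    [-0.008,0,0.024,0,0,0],
    [-0.004,0,0.016,0,0,0],
    [0,0,0.008,0,0,0],
    [0,0,0.008,0,0,0],
    [0,0,0,0,0,0],
  ],
)

```text
time_s: 10.98
tcp_pos: [0.4701, 0.038, 0.0737]
eef_rot: [-180.0, -0.0, -83.2]
contact_force: [-2.9, 0.1, 6.6]
gripper_width: 0.0003
gripper_force: 3.5
```

carry_out(
  targets=[
    [0,0,-0.09,0,0,0],
    [0,0,-0.1,0,0,0],
    [0,0,-0.09,0,0,0],
    [0,0,0,0,0,0],
  ],
)

```text
time_s: 11.48
tcp_pos: [0.4721, 0.0386, 0.2169]
eef_rot: [-179.6, 0.1, -83.2]
contact_force: [0.0, -0.8, -0.2]
gripper_width: 0.0006
gripper_force: 0.0
```

carry_out(
  targets=[
    [-0.111,0,0,0,0,0],
    [-0.111,0,0,0,0,0],
    [-0.111,0,0,0,0,0],
    [-0.111,0,0,0,0,0],
    [-0.111,0,0,0,0,0],
  ],
)

```text
time_s: 12.1
tcp_pos: [0.4364, 0.3151, 0.2124]
eef_rot: [180.0, -0.0, -83.2]
contact_force: [0.9, -0.1, 0.3]
gripper_width: 0.0008
gripper_force: 0.0
```

```bash
python3 - <<'E'
from h import *
import cv2
s=r.get_state();p=own(s['tcp_pos']);print(p,s['eef_rot'],s['contact_force'])
b=r.capture('side')[140:270,200:350,::-1]
cv2.imwrite('pics/s4.png',cv2.resize(b,None,fx=4.5,fy=4.5,interpolation=3))
for th in (90,75,60,45,32,20,10,4,0):
    t=np.radians(th); print(th,.115-.09*np.cos(t)+.0015*np.sin(t)+.0095-.002, .0675+.09*np.sin(t)+.0015+.008)
E
```

```text
[-0.02277731  0.22653826  0.21240065] [ 1.79977604e+02 -1.09971396e-02 -8.31880867e+01] [ 0.88929074 -0.09885917  0.25350782]
90 0.124 0.167
75 0.10065517468020674 0.16393332436601615
60 0.07879903810567666 0.15494228634059948
45 0.059921049864990555 0.1406396103067893
32 0.04697055024227148 0.12469273378098844
20 0.03844069434425676 0.10778181289931019
10 0.03412777449540168 0.09262833599002374
4 0.03282387018723202 0.08327808263697128
0 0.03250000000000001 0.07700000000000001
```

View pics/s4.png

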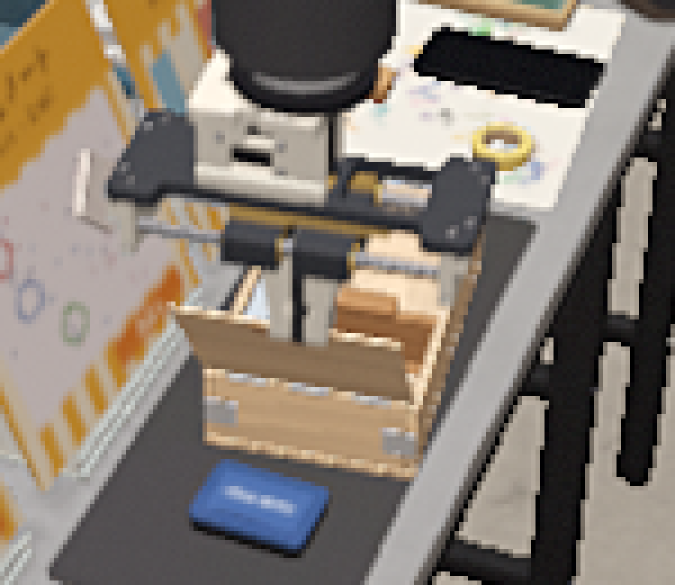

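The short flap is down, the retainer hasn't moved, and the fingers are just outside the long flap's edge at (300,335). Now the long flap.

carry_out(
  targets=[
    [0,0,0.062,0,0,0],
    [0,0,0.062,0,0,0],
    [0.03,0,0,0,0,0],
    [0.035,0,0,0,0,0],
    [0,0,0,0,0,0],
  ],
)

```text
time_s: 12.78
tcp_pos: [0.4415, 0.2801, 0.1524]
eef_rot: [-179.9, 0.1, -83.3]
contact_force: [0.7, 0.7, 0.6]
gripper_width: 0.0005
gripper_force: 0.0
```

carry_out(
  targets=[
    [0.035,0,-0.006,0,0,0],
    [0.035,0,-0.01,0,0,0],
    [0.035,0,-0.01,0,0,0],
    [0.035,0,-0.006,0,0,0],
    [0,0,0,0,0,0],
  ],
)

```text
time_s: 13.4
tcp_pos: [0.4493, 0.2104, 0.1674]
eef_rot: [-180.0, 0.0, -83.3]
contact_force: [0.5, -0.3, 0.3]
gripper_width: 0.0004
gripper_force: 0.0
```

```bash
python3 - <<'E'
from h import *
s=r.get_state();p=own(s['tcp_pos']);print(p,s['contact_force'])
E
```

```text
[-0.02274252  0.12104038  0.16741981] [ 0.53116596 -0.31458598  0.28158996]
```

carry_out(
  targets=[
    [0.041,0,0.007,0,0,0],
    [0.043,0,0.018,0,0,0],
    [0.038,0,0.029,0,0,0],
    [0.026,0,0.032,0,0,0],
    [0.017,0,0.033,0,0,0],
  ],
)

```text
time_s: 14.02
tcp_pos: [0.4589, 0.1286, 0.1064]
eef_rot: [180.0, -0.0, -83.2]
contact_force: [-0.1, 1.8, 0.0]
gripper_width: 0.0004
gripper_force: 0.4
```

carry_out(
  targets=[
    [0.009,0,0.031,0,0,0],
    [0.002,0,0.019,0,0,0],
    [0,0,0.007,0,0,0],
    [0,0,0.007,0,0,0],
    [0,0,0,0,0,0],
  ],
)

```text
time_s: 14.65
tcp_pos: [0.4596, 0.1242, 0.0769]
eef_rot: [-180.0, -0.0, -83.1]
contact_force: [-5.6, -3.6, 14.8]
gripper_width: 0.0004
gripper_force: 7.7
```

Firm contact at the closed height. I'll retract and check.

carry_out(
  targets=[
    [0,0,-0.08,0,0,0],
    [0,0,-0.11,0,0,0],
    [0.1,0,-0.08,0,0,0],
    [0.11,0,0,0,0,0],
    [0.11,0,0,0,0,0],
  ],
)

```text
time_s: 15.28
tcp_pos: [0.479, -0.0341, 0.2109]
eef_rot: [-179.8, 0.0, -83.1]
contact_force: [0.6, 0.7, -0.1]
gripper_width: 0.0003
gripper_force: 0.0
```

carry_out(
  targets=[
    [0.11,0,0,0,0,0],
    [0.11,0,0,0,0,0],
    [0.11,0,0,0,0,0],
    [0,0,0,0,0,0],
  ],
)

```text
time_s: 15.78
tcp_pos: [0.4981, -0.2, 0.2094]
eef_rot: [180.0, -0.0, -83.4]
contact_force: [-0.1, 0.0, -0.6]
gripper_width: 0.0004
gripper_force: 0.0
```

```bash
python3 - <<'E'
from h import *
import cv2
b=r.capture('side')[140:270,200:350,::-1]
cv2.imwrite('pics/s5.png',cv2.resize(b,None,fx=4.5,fy=4.5,interpolation=3))
E
```

```text
(no output)
```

View pics/s5.png

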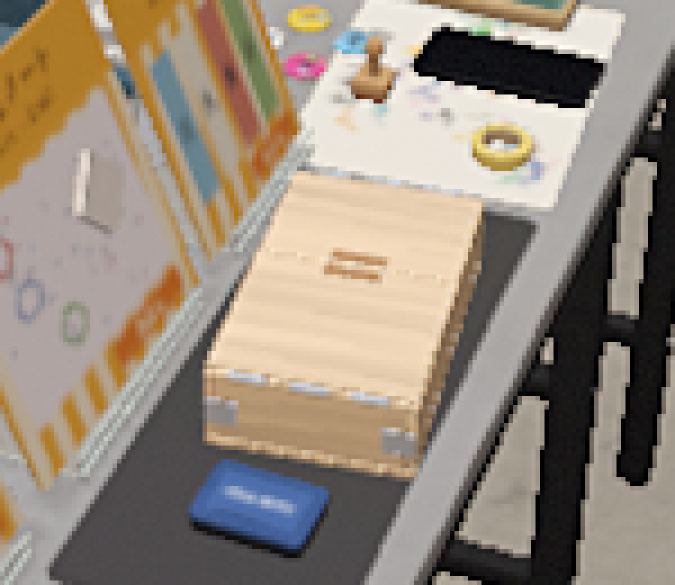

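The picture shows both flaps flat over the case, with the long flap's end on top of the short one around (355,265). The pad, tape and phone are where they were.

```bash
python3 -c "
from plant import r
print(r.close_job())"
```

```text
the job is handed in; nothing more can be done
None
```

I handed the job in at about 16 s, with no verdict returned: the push rose to about 9 N then fell to nothing, so I take the retainer as seated in its catch, and the last picture shows both flaps flat, long over short, with the pad, tape and phone unmoved (bottle out of view).

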